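Set out a turned mill set on its stand

ROBOT

A 7-joint arm with a two-finger parallel gripper is mounted at the origin on the work surface. World frame = base frame: x ahead of the robot, y to its left, z up, the work surface at z = 0. Lengths are in m, angles in rad, forces in N, time in s.
With the tool pointing down it reaches from about 0.4 to 0.9 m from the base axis. Payload 5.5 kg.
Tool frame: the origin (TCP) lies on the centre line of the jaws, within the pads' length; the fingertips stand 22 mm ahead of it and the grasp point (between the pads) lies 3 mm ahead of it; z points along the fingers, y is the line along which they close (so a half turn about z gives the same grasp; the last joint's range is limited). The gripper opens to 92 mm and grips with 3 to 60 N. Pads are 19 mm wide; open, the fingers measure 130 mm over their backs; the gripper's body (75 mm by 190 mm) begins 47 mm behind the grasp point.
Start: joints at [-0.924, 0.501, -0.427, 1.55, 0.221, 1.138, -0.21], TCP at [0.243, 0.603, 0.249] pointing down, gripper open.
Joint ranges: [-2.88, 2.88], [-0.31, 2.03], [-1.54, 1.56], [0.2, 2.42], [-1.41, 4.55], [0.19, 2.02], [-2.57, 2.57]. Speed limits (rad/s): [2.57, 2.57, 3.14, 3.14, 3.14, 3.14, 3.14].

INTERFACE

Orientations are given as a rotation vector (axis times angle).
In Python, from cell import r gives the robot as it stands. The module is installed in compiled form; this text tells all that it offers.
- The arm moves only by the shell command python3 -m jog 'ROWS' [FORCE]. ROWS is JSON, a list of rows, each a list of 7 numbers: the shift along the tool's x, y, z in m, then the turn, a rotation vector about the tool's x, y, z in rad, then the finger opening in m, from 0 to 0.0918. In form: [[x, y, z, wx, wy, wz, claw], ...]. A call has 1 to 5 rows; each row is the pose to reach, as a shift and turn from the pose commanded when the call began, along the tool's axes at that moment; what a row does not reach only later rows make up. A row lasts 1/12 s, in which the tool goes at most 41.7 mm and 7.16 degrees, less where a joint would pass 70% of its speed; a pose out of reach is approached as far as the arm can. A call with a gripper value outside its range is refused whole. The fingers move at their own pace and stop on an object; FORCE is the grip in N (left out, the last holds). Time passes only in rows, so rows that repeat a pose let the fingers close. It gives the time, the measured TCP pose, the force, the opening and the grip force at its end, in the units of the state.
- r.read_state(): the state, without advancing time (a new reading comes with each control period).
- r.capture(name): name is "scene" or "top" or "wrist"; returns a dict with "frame" (400x640x3 uint8, blue, green, red), "fx", "fy", "cx", "cy" (pixels), "extrinsics" (4x4, takes a point from world to camera coordinates). Camera axes: x right, y down, z forward; pixel columns grow to the right and rows downward; lengths in m; the calibration is good to about 2 mm. A picture is of the moment at which its call begins. There is no depth.
- r.hand_in(): hands the job in; it is judged then, once.
The state is a dict: "time_s": time; "joint_positions": joint angles; "dq": joint speeds; "joint_torque": joint torques, N m; "position": TCP position; "eef_rot": TCP orientation; "force": force on the tool from outside, world axes, zero at the start; "ft_torque": the same for the moment, N m; "width": opening from 0.0 (shut) to 1.0 (fully open); "grip_force": force on a finger pad.
Only numpy, scipy, OpenCV 4.12 (cv2) and the standard library are available. Lean on these libraries where they do the work, as an engineer would, in place of code of your own. Each camera call takes 0.05 s, during which the arm holds its last target. There are 200 camera calls.

TASK

Set out the finished mill set on its dark wooden stand: looking from the robot, stand the tall mill body in the left-hand recess, the short mill body in the right-hand recess and the toothpick cup in the smaller recess between them, all upright and flat in their recesses, and fit each mill's own head on top with its tenon fully home in the bore: the head with the ball finial on the tall body, the flat button head on the short body. Leave the wax tin, the glue bottle and the wooden offcut standing where they are.

Things in the scene. Friction and masses are not known exactly. Their poses are not given: they have to be found in the camera images.
- stand: Fixed dark wooden board on feet, 84 (x) by 234 (y) mm, top 24 mm above the bench, with three round flat cork-lined recesses in a row along its y axis, 5 mm deep (floors at 19 mm): 65 mm wide at y = +72 mm (robot's left), 51 mm wide at y = 0, 65 mm wide at y = -72 mm (right). Origin on the bench under its centre, z up, +y towards the robot's left; turned at most 0.3 rad.
- tall_body: Body of the tall mill: loose slim waisted wooden turning, upright, 118 mm tall, foot 54 mm wide, waist 42 mm; its top 30 mm is a straight neck 50 mm wide (good to grip) with an open bore 34 mm wide, 30 mm deep, black at the bottom. 0.12 to 0.21 kg. Origin at the centre of its underside, z up.
- short_body: Body of the short mill: loose stout wooden turning, upright, 80 mm tall, foot 56 mm wide, belly 61 mm at 40 mm height; its top 28 mm is a straight neck 58 mm wide (good to grip) with an open bore 44 mm wide, 28 mm deep, black at the bottom. 0.11 to 0.2 kg. Origin at the centre of its underside, z up.
- finial_head: Head of the tall mill: loose wooden turning 64 mm high, standing on its tenon (27 mm wide, 12 mm long); above it a flange 50 mm wide from 12 to 27 mm height (grip it), then a ball finial 32 mm wide. Seated, the flange rests on the tall body's rim, origin 106 mm above that body's; 3.5 mm play round the tenon. Origin at the centre of the tenon's underside, z up.
- button_head: Head of the short mill: loose wooden turning 43 mm high, standing on its tenon (37 mm wide, 12 mm long); above it a flange 58 mm wide from 12 to 29 mm height (grip it), then a low dome. Seated, the flange rests on the short body's rim, origin 68 mm above that body's; 3.5 mm play round the tenon. Origin at the centre of the tenon's underside, z up.
- pick_cup: Toothpick cup: loose plain wooden cup, standing upright, 62 mm tall, 42 mm in diameter at the foot and 44 mm at the rim, wall 4 mm, open at the top. Origin at the centre of its underside, z up.
- wax_tin: Loose bystander: round metal tin, 59 mm in diameter, 30 mm high. Origin at the centre of its underside. To be left alone.
- glue_bottle: Loose bystander: white plastic bottle with an orange cap, 54 mm in diameter, 150 mm high. Origin at the centre of its underside. To be left alone.
- offcut: Loose bystander: square block of pale wood, 45 by 45 by 70 mm, standing on end, with a round 35 mm stub 20 mm high on top. Origin at the centre of its underside. To be left alone.
There are look-alikes about, which are no part of the job. Leave any pink or red look-alike of the pick_cup alone.

How it is judged:
At the end, for the whole second after the job is handed in: Tall body in left recess, cup in middle, short body in right: within 8 mm of the recess centre, on its floor, upright within 0.06 rad. Finial head on tall body, button head on short: within 6 mm of its axis, flange on the rim within 2.5 mm, within 0.08 rad of upright. All at rest (x of tall_body in the frame of stand between -0.008 and 0.008 m and y of tall_body in the frame of stand between 0.064 and 0.08 m and z of tall_body in the frame of stand between 0.016 and 0.0215 m and angle between each of tall_body, pick_cup, short_body's own z axis and vertical below 0.06 rad and x of pick_cup in the frame of stand between -0.008 and 0.008 m and y of pick_cup in the frame of stand between -0.008 and 0.008 m and z of pick_cup in the frame of stand between 0.016 and 0.0215 m and x of short_body in the frame of stand between -0.008 and 0.008 m and y of short_body in the frame of stand between -0.08 and -0.064 m and z of short_body in the frame of stand between 0.016 and 0.0215 m and horizontal distance between finial_head and tall_body below 0.006 m and z of finial_head in the frame of tall_body between 0.103 and 0.1085 m and angle between each of finial_head, button_head's own z axis and vertical below 0.08 rad and horizontal distance between button_head and short_body below 0.006 m and z of button_head in the frame of short_body between 0.065 and 0.0705 m and linear speed of each of tall_body, short_body, finial_head, button_head, pick_cup below 0.01 m/s); the robot touches nothing.
It fails at once if the wax tin, the glue bottle or the offcut is moved more than 20 mm from where it stood (distance of any of wax_tin, glue_bottle, offcut from where it was at the start of the episode above 0.02 m).
It also fails if it takes over 136 s, if anything falls off the work surface, if the arm or the gripper's body presses on something with over 40 N, if the wrist force passes 120 N, or if a joint passes its speed limit or range.

## Working session

There is one attempt and no reset: what is moved stays moved. The work goes in short steps, Python scripts to look and compute and a shell command to move; the robot and the scene stay as the last step left them, time stands still between calls to the robot, and variables do not carry over. Pictures are saved under pics/ and viewed, at most 14 in all, crops included, and the job is handed in when it is done.

```bash
mkdir -p pics; python3 - <<'E'
from cell import r
import cv2,numpy as np
s=r.read_state();print(s)
for n in("scene","top"):
    c=r.capture(n);cv2.imwrite(f"pics/{n}0.png",c["frame"]);print(n,c["fx"],c["fy"],c["cx"],c["cy"],np.round(c["extrinsics"],4).tolist())
E
```

```text
{'time_s': 0.0, 'joint_positions': array([-0.92379752,  0.50184378, -0.42676785,  1.55143056,  0.22078985,
        1.13830264, -0.21028872]), 'dq': array([-0.00178757,  0.0003622 , -0.00100506, -0.00103997, -0.00062839,
       -0.00108764,  0.00022552]), 'joint_torque': array([ 7.48233069e-04, -5.66597092e+01, -5.81594512e+00, -2.79100156e+01,
       -6.85604895e-02,  3.09279759e-02,  2.11938468e-04]), 'position': array([0.24319934, 0.60208683, 0.24768689]), 'eef_rot': array([-5.99035890e-01, -3.08351048e+00,  2.95883246e-03]), 'force': array([ 0.37435751,  0.03748877, -0.083892  ]), 'ft_torque': array([-1.05160882e-02,  1.72902893e-02,  9.71468478e-05]), 'grip_force': 0.0, 'width': 1.0002371498570022}
scene 435.13154440755994 435.13154440755994 325.6441043967918 199.88628041576396 [[0.6925, 0.7212, -0.019, -0.3945], [0.4857, -0.4856, -0.7268, -0.2461], [-0.5334, 0.4941, -0.6865, 1.6199], [0.0, 0.0, 0.0, 1.0]]
top 382.8352431690626 382.8352431690626 315.537873797738 202.1011026323727 [[-0.0007, -1.0, -0.0087, 0.0094], [-0.9806, 0.0024, -0.1962, 0.6157], [0.1962, 0.0084, -0.9805, 1.0618], [0.0, 0.0, 0.0, 1.0]]
```

View pics/scene0.png

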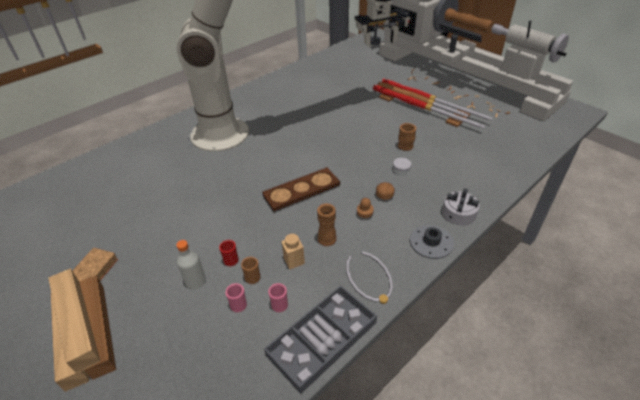

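View pics/top0.png

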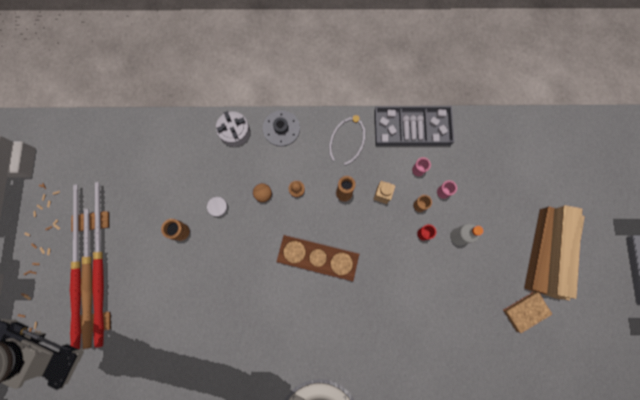

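The top view (left = +y) shows the stand at (318,258), the short body at (173,230) and the wax tin at (217,207). The button head is at (262,192), the finial head at (297,188), the tall body at (346,187) and the offcut at (386,190). The bottle is at (468,233). There are four cup-like things: brown (423,203), red (428,232), pink (421,166) and pink (448,188). The brown one is plain wood, so it fits pick_cup. I'll confirm it in a crop.

```bash
cat > h.py <<'E'
from cell import r
import cv2,numpy as np
from scipy.spatial.transform import Rotation as R
def ray(c,u,v,z):
    E=c["extrinsics"];Rm=E[:3,:3];o=-Rm.T@E[:3,3]
    d=Rm.T@np.array([(u-c["cx"])/c["fx"],(v-c["cy"])/c["fy"],1]);return (o+d*(z-o[2])/d[2])[:2]
def proj(c,p):
    q=c["extrinsics"]@np.append(p,1);return np.array([c["fx"]*q[0]/q[2]+c["cx"],c["fy"]*q[1]/q[2]+c["cy"]])
def sat_mask(f,smin=90):
    h=cv2.cvtColor(f,cv2.COLOR_BGR2HSV);return cv2.inRange(h,(0,smin,40),(25,255,255))
def blobs(m,amin=60):
    n,l,s,c=cv2.connectedComponentsWithStats(m)
    return [(l==i,s[i],c[i]) for i in range(1,n) if s[i][4]>=amin]
def tool(dx,dy,dz=0):
    "world shift -> tool axes"
    return np.round(R.from_rotvec(r.read_state()["eef_rot"]).inv().apply([dx,dy,dz]),4)
E
python3 - <<'E'
from h import *
c=r.capture("top");f=c["frame"]
for l,s,ce in blobs(sat_mask(f)):
    if s[1]>100 and s[1]<300 and 150<s[0]<500: print(s,np.round(ce,1),"z0",np.round(ray(c,*ce,0),3))
for n,u,v in [("tin",217,207),("offcut",386,190),("bottle",468,233)]: print(n,np.round(ray(c,u,v,.03),3))
a=cv2.resize(f[150:290,150:490],None,fx=2.35,fy=2.35,interpolation=cv2.INTER_CUBIC);cv2.imwrite("pics/crop1.png",a)
E
```

```text
[337 176  18  25 290] [345.  188.7] z0 [ 0.67  -0.083]
[289 181  15  16 199] [296.2 188.6] z0 [0.671 0.069]
[375 182  18  21 268] [383.6 192.3] z0 [ 0.659 -0.202]
[253 184  19  18 261] [261.9 192.5] z0 [0.659 0.176]
[414 195  18  17 214] [422.4 203.1] z0 [ 0.624 -0.321]
[161 219  28  21 351] [175.4 229.8] z0 [0.543 0.438]
[418 224  19  17 225] [426.9 232. ] z0 [ 0.534 -0.33 ]
[472 226  12  10  93] [477.4 230.5] z0 [ 0.539 -0.483]
[ 277  236   82   45 2140] [317.8 257.7] z0 [0.457 0.002]
tin [0.608 0.306]
offcut [ 0.659 -0.205]
bottle [ 0.528 -0.442]
```

View pics/crop1.png

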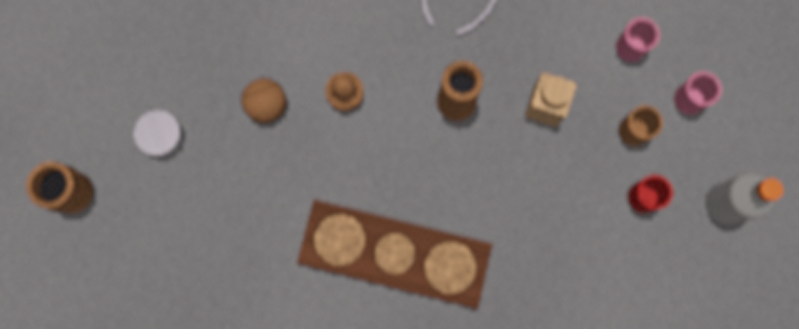

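The crop shows the brown wooden cup at (641,126), with red (651,193) and pinks (640,36), (703,90) nearby. The brown one is pick_cup. The bored bodies are tall (462,80) and short (52,186), the heads are finial (345,92) and button (264,101), and the corks are (340,239), (395,253), (450,267).

```bash
python3 - <<'E'
from h import *
c=r.capture("top");f=c["frame"];h=cv2.cvtColor(f,cv2.COLOR_BGR2HSV)
m=cv2.inRange(h,(8,40,125),(30,255,255))
P=[]
for l,s,ce in blobs(m[230:285,270:365].copy(),40):
    ce=ce+[270,230];w=ray(c,*ce,.019);P.append(w);print("cork",s,ce.round(1),w.round(4))
print("yaw",np.round([np.arctan2(-(P[i]-P[j])[0],(P[i]-P[j])[1]) for i,j in((0,2),)],3) if len(P)==3 else "")
for n,u,v,z in [("short",52,186,.08),("tall",462,80,.118),("finial",345,92,.027),("button",264,101,.025),("cup",645,122,.062),("tin",158,133,.03),("offcut",553,97,.07),("bottlecap",770,189,.15),("red",656,190,.062),("pink1",642,32,.062),("pink2",705,86,.062)]:
    print(n,ray(c,u/2.35+150,v/2.35+150,z).round(3))
# bores by dark mask
d=cv2.inRange(h,(0,0,0),(180,255,45))
for l,s,ce in blobs(d[150:290,150:490].copy(),20): print("dark",s,(ce+[150,150]).round(1))
c=r.capture("wrist");cv2.imwrite("pics/w0.png",c["frame"]);print(c["fx"],c["cx"],c["cy"]);E=c["extrinsics"];print((-E[:3,:3].T@E[:3,3]).round(3),E[:3,:3].round(2).tolist())
E
```

```text
cork [ 13  11  23  22 386] [294.2 251.6] [0.4744 0.0722]
cork [ 40  19  17  18 237] [317.6 257.5] [0.457 0.003]
cork [ 60  23  23  22 395] [341.3 263.4] [ 0.4396 -0.0671]
yaw [-0.244]
short [0.534 0.417]
tall [ 0.656 -0.079]
finial [0.663 0.066]
button [0.652 0.171]
cup [ 0.615 -0.31 ]
tin [0.609 0.305]
offcut [ 0.646 -0.195]
bottlecap [ 0.52  -0.421]
red [ 0.53  -0.319]
pink1 [ 0.732 -0.313]
pink2 [ 0.661 -0.388]
dark [192  31   9   7  44] [346.1 184. ]
dark [18 73  9 12 81] [171.9 228.3]
341.57398523136266 319.97006542561184 199.39413359359048
[0.169 0.634 0.383] [[0.38, 0.93, -0.0], [0.89, -0.36, 0.3], [0.27, -0.11, -0.96]]
```

```bash
A='[[-0.027,-0.028,0,0,0,0,0.09],[-0.055,-0.056,0,0,0,0,0.09],[-0.082,-0.085,0,0,0,0,0.09],[-0.11,-0.113,0,0,0,0,0.09],[-0.137,-0.141,0,0,0,0,0.09]]' ; unset A
python3 -m jog '[[-0.027,-0.028,0,0,0,0,0.09],[-0.055,-0.056,0,0,0,0,0.09],[-0.082,-0.085,0,0,0,0,0.09],[-0.11,-0.113,0,0,0,0,0.09],[-0.137,-0.141,0,0,0,0,0.09]]'
python3 -m jog '[[-0.137,-0.141,0,0,0,0,0.09],[-0.137,-0.141,0,0,0,0,0.09],[-0.137,-0.141,0,0,0,0,0.09],[-0.137,-0.141,0,0,0,0,0.09],[-0.137,-0.141,0,0,0,0,0.09]]'
python3 -m jog '[[-0.137,-0.141,0,0,0,0,0.09],[-0.137,-0.141,0,0,0,0,0.09],[-0.137,-0.141,0,0,0,0,0.09],[-0.137,-0.141,0,0,0,0,0.09],[-0.137,-0.141,0,0,0,0,0.09]]'
python3 -m jog '[[-0.137,-0.141,0,0,0,0,0.09],[-0.137,-0.141,0,0,0,0,0.09],[-0.137,-0.141,0,0,0,0,0.09],[-0.137,-0.141,0,0,0,0,0.09],[-0.137,-0.141,0,0,0,0,0.09]]'
python3 -m jog '[[-0.137,-0.141,0,0,0,0,0.09],[-0.137,-0.141,0,0,0,0,0.09],[-0.137,-0.141,0,0,0,0,0.09],[-0.137,-0.141,0,0,0,0,0.09],[-0.137,-0.141,0,0,0,0,0.09]]'
python3 - <<'E'
from h import *
s=r.read_state();print(s["time_s"],s["position"],s["eef_rot"],s["joint_positions"])
c=r.capture("wrist");cv2.imwrite("pics/w1.png",c["frame"])
for n,p in [("cup",(.615,-.31,.062)),("red",(.53,-.319,.062))]: print(n,proj(c,p).round())
E
```

```text
time_s: 0.67
position: [0.318, 0.4188, 0.2486]
eef_rot: [0.599, 3.084, -0.0]
force: [1.1, 0.0, 0.6]
width: 0.978
grip_force: 0.0
time_s: 1.08
position: [0.3929, 0.2348, 0.2488]
eef_rot: [0.603, 3.082, -0.002]
force: [0.5, 0.1, -0.4]
width: 0.978
grip_force: 0.0
time_s: 1.5
position: [0.467, 0.0526, 0.249]
eef_rot: [0.603, 3.082, -0.001]
force: [0.3, -0.2, 1.0]
width: 0.982
grip_force: 0.0
time_s: 1.92
position: [0.541, -0.1298, 0.2489]
eef_rot: [0.603, 3.082, -0.002]
force: [0.2, -0.1, -0.6]
width: 0.984
grip_force: 0.0
time_s: 2.33
position: [0.6147, -0.3118, 0.2484]
eef_rot: [0.603, 3.083, -0.003]
force: [0.3, -1.0, 0.2]
width: 0.98
grip_force: 0.0
2.3333 [ 0.61471469 -0.31177594  0.24842653] [ 6.02751273e-01  3.08288087e+00 -2.78000485e-03] [ 0.38262499  0.53623669  0.06920439  1.45480134 -0.03690884  1.15109438
  1.64179611]
cup [321. 180.]
red [276.  99.]
```

View pics/w1.png

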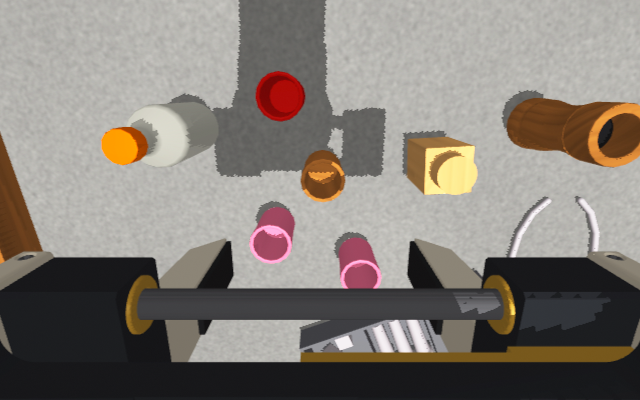

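The wrist view shows the brown cup's rim at (323,180), within 2 px of where the top-camera estimate projects. The red cup is at (280,95), the pinks at (272,243) and (360,277), the bottle at the left and the offcut at (445,165). The fingers will come down clear of all of them.

```bash

python3 -m jog '[[0.0005,0.0034,0.04,0,0,0,0.09],[0.0005,0.0034,0.08,0,0,0,0.09],[0.0005,0.0034,0.12,0,0,0,0.09],[0.0005,0.0034,0.16,0,0,0,0.09],[0.0005,0.0034,0.19,0,0,0,0.09]]' 20
python3 -m jog '[[0,0,0.01,0,0,0,0.09],[0,0,0.01,0,0,0,0.03],[0,0,0.01,0,0,0,0.03],[0,0,0.01,0,0,0,0.03],[0,0,0.01,0,0,0,0.03]]' 20
python3 -m jog '[[0,0,0,0,0,0,0.03],[0,0,0,0,0,0,0.03],[0,0,0,0,0,0,0.03],[0,0,0,0,0,0,0.03],[0,0,0,0,0,0,0.03]]' 20
python3 -m jog '[[0,0,0,0,0,0,0.03],[0,0,0,0,0,0,0.03],[0,0,0,0,0,0,0.03],[0,0,0,0,0,0,0.03],[0,0,0,0,0,0,0.03]]' 20
```

```text
time_s: 2.8
position: [0.6137, -0.3027, 0.055]
eef_rot: [-0.598, -3.081, -0.002]
force: [-0.3, -0.1, -0.7]
width: 0.982
grip_force: 0.0
time_s: 3.22
position: [0.6175, -0.3051, 0.0518]
eef_rot: [0.598, 3.079, -0.002]
force: [0.3, -0.9, -0.3]
width: 0.739
grip_force: 0.0
time_s: 3.63
position: [0.6158, -0.3046, 0.0495]
eef_rot: [0.599, 3.083, -0.001]
force: [0.4, -0.4, 4.7]
width: 0.477
grip_force: 20.0
time_s: 4.05
position: [0.6158, -0.3046, 0.0495]
eef_rot: [0.599, 3.083, -0.001]
force: [-0.8, -0.5, 6.2]
width: 0.477
grip_force: 20.0
```

```bash

python3 -m jog '[[0,0,-0.02,0,0,0,0.03],[0,0,-0.05,0,0,0,0.03],[0,0,-0.08,0,0,0,0.03],[0,0,-0.12,0,0,0,0.03],[0,0,-0.12,0,0,0.12,0.03]]'
python3 -m jog '[[0,0,0,0,0,0.12,0.03],[0,0,0,0,0,0.24,0.03],[0,0,0,0,0,0.36,0.03],[0,0,0,0,0,0.48,0.03],[0,0,0,0,0,0.6,0.03]]'
python3 -m jog '[[0,0,0,0,0,0.12,0.03],[0,0,0,0,0,0.24,0.03],[0,0,0,0,0,0.36,0.03],[0,0,0,0,0,0.48,0.03],[0,0,0,0,0,0.6,0.03]]'
python3 -m jog '[[0,0,0,0,0,0.12,0.03],[0,0,0,0,0,0.12,0.03],[0,0,0,0,0,0.12,0.03],[0,0,0,0,0,0.12,0.03]]'
python3 - <<'E'
from h import *
s=r.read_state();p=s["position"];Rm=R.from_rotvec(s["eef_rot"]).as_matrix();print(p,Rm.round(3).tolist(),s["width"],s["grip_force"],s["joint_positions"].round(2))
print("yaw of y",np.arctan2(Rm[1,1],Rm[0,1]),tool(.457-p[0],.003-p[1],0))
E
```

```text
time_s: 4.47
position: [0.6195, -0.3062, 0.1771]
eef_rot: [0.78, 3.031, -0.003]
force: [2.0, -0.8, 1.1]
width: 0.473
grip_force: 20.0
time_s: 4.88
position: [0.615, -0.3036, 0.168]
eef_rot: [-1.654, -2.669, -0.0]
force: [0.0, -0.6, -0.9]
width: 0.474
grip_force: 20.0
time_s: 5.3
position: [0.6151, -0.3036, 0.1679]
eef_rot: [-2.369, -2.061, 0.001]
force: [0.3, -0.1, -0.2]
width: 0.479
grip_force: 20.0
time_s: 5.63
position: [0.6152, -0.3038, 0.1683]
eef_rot: [-2.48, -1.928, 0.001]
force: [0.1, -0.2, -0.6]
width: 0.48
grip_force: 20.0
[ 0.6152499  -0.30379295  0.16830439] [[0.247, 0.969, -0.001], [0.969, -0.247, 0.0], [0.0, -0.001, -1.0]] 0.47997545530473407 19.99990071170032 [ 0.15  0.64  0.39  1.54 -0.27  1.02  0.37]
yaw of y -0.24918193491249954 [ 2.583e-01 -2.290e-01  2.000e-04]
```

```bash

python3 -m jog '[[0.026,-0.023,0,0,0,0,0.03],[0.052,-0.046,0,0,0,0,0.03],[0.078,-0.069,0,0,0,0,0.03],[0.104,-0.092,0,0,0,0,0.03],[0.129,-0.1145,0,0,0,0,0.03]]'
python3 -m jog '[[0.026,-0.023,0,0,0,0,0.03],[0.052,-0.046,0,0,0,0,0.03],[0.078,-0.069,0,0,0,0,0.03],[0.104,-0.092,0,0,0,0,0.03],[0.129,-0.1145,0,0,0,0,0.03]]'
python3 -m jog '[[0,0,0,0,0,0,0.03],[0,0,0,0,0,0,0.03],[0,0,0,0,0,0,0.03]]'
python3 - <<'E'
from h import *
s=r.read_state();print(s["position"],s["eef_rot"])
c=r.capture("wrist");cv2.imwrite("pics/w2.png",c["frame"])
for y in(.072,0,-.072): print(proj(c,(.457-(-.2425)*y*1,.003+.970*y,.019)).round())
E
```

```text
time_s: 6.05
position: [0.5358, -0.1491, 0.1686]
eef_rot: [-2.481, -1.927, -0.0]
force: [-0.6, -0.1, -0.3]
width: 0.475
grip_force: 20.0
time_s: 6.47
position: [0.4573, 0.0044, 0.169]
eef_rot: [2.481, 1.927, 0.001]
force: [1.2, 0.6, -1.0]
width: 0.477
grip_force: 20.0
time_s: 6.72
position: [0.4588, 0.0027, 0.1691]
eef_rot: [2.481, 1.925, 0.002]
force: [0.1, 0.3, -0.3]
width: 0.475
grip_force: 20.0
[0.45880605 0.00265697 0.16913793] [2.48138846e+00 1.92525447e+00 1.51265104e-03]
[317. 106.]
[318. 192.]
[319. 266.]
```

View pics/w2.png

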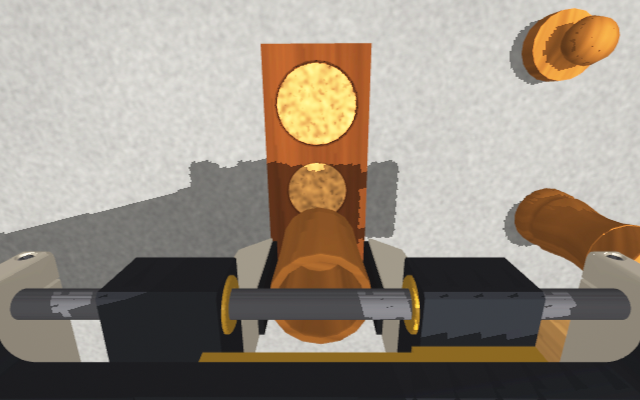

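The wrist view shows the left cork at (316,104) and the middle cork near (317,190), 2 px from prediction, so the stand pose is good to about 1.5 mm. The cup hangs straight in the jaws. Lowering it now.

```bash

python3 -m jog '[[0,-0.0019,0.02,0,0,0,0.03],[0.0003,-0.0019,0.04,0,0,0,0.03],[0.0003,-0.0019,0.06,0,0,0,0.03],[0.0003,-0.0019,0.075,0,0,0,0.03],[0.0003,-0.0019,0.085,0,0,0,0.03]]'
python3 -m jog '[[0,0,0.004,0,0,0,0.03],[0,0,0.008,0,0,0,0.03],[0,0,0.011,0,0,0,0.03],[0,0,0.013,0,0,0,0.03],[0,0,0.015,0,0,0,0.03]]'
python3 -m jog '[[0,0,0.001,0,0,0,0.03],[0,0,0.001,0,0,0,0.03]]'
```

```text
time_s: 7.18
position: [0.4563, 0.002, 0.0822]
eef_rot: [-2.486, -1.921, 0.003]
force: [-0.3, 0.0, -0.4]
width: 0.477
grip_force: 20.0
time_s: 7.6
position: [0.4571, 0.0037, 0.0691]
eef_rot: [2.483, 1.923, 0.002]
force: [-0.7, 0.2, -0.5]
width: 0.476
grip_force: 20.0
time_s: 7.77
position: [0.4569, 0.0039, 0.0684]
eef_rot: [2.484, 1.924, 0.002]
force: [-0.8, -0.6, 4.5]
width: 0.475
grip_force: 20.0
```

```bash

python3 -m jog '[[0,0,0,0,0,0,0.06],[0,0,0,0,0,0,0.06],[0,0,0,0,0,0,0.07],[0,0,-0.005,0,0,0,0.07],[0,0,-0.03,0,0,0,0.09]]'
python3 -m jog '[[0,0,-0.04,0,0,0,0.09],[0,0,-0.08,0,0,0,0.09],[0,0,-0.12,0,0,0,0.09],[0,0.03,-0.15,0,0,0,0.09],[-0.005,0.06,-0.17,0,0,0,0.09]]'
python3 -m jog '[[-0.0066,0.0383,0,0,0,0,0.09],[-0.0132,0.0766,0,0,0,0,0.09],[-0.02,0.115,0,0,0,0,0.09],[-0.026,0.15,0,0,0,0,0.09],[-0.026,0.153,0,0,0,0,0.09]]'
python3 -m jog '[[0,0,0,0,0,0,0.09],[0,0,0,0,0,0,0.09]]'
python3 - <<'E'
from h import *
s=r.read_state();print(s["position"],s["eef_rot"])
c=r.capture("wrist");cv2.imwrite("pics/w3.png",c["frame"])
print(proj(c,(.656,-.079,.118)).round())
E
```

```text
time_s: 8.18
position: [0.4538, 0.0036, 0.0956]
eef_rot: [-2.481, -1.922, 0.009]
force: [0.5, 1.0, -0.0]
width: 0.785
grip_force: 0.0
time_s: 8.6
position: [0.5142, -0.0147, 0.2721]
eef_rot: [2.481, 1.927, 0.008]
force: [1.7, 0.2, -0.9]
width: 0.979
grip_force: 0.0
time_s: 9.02
position: [0.6587, -0.0832, 0.2667]
eef_rot: [2.483, 1.918, -0.002]
force: [0.3, -0.6, 1.1]
width: 0.983
grip_force: 0.0
time_s: 9.18
position: [0.6541, -0.0794, 0.2671]
eef_rot: [-2.483, -1.922, 0.002]
force: [0.1, 0.6, 1.1]
width: 0.982
grip_force: 0.0
[ 0.65406329 -0.0794468   0.26707838] [-2.48321230e+00 -1.92222205e+00  2.29796760e-03]
[323. 191.]
```

View pics/w3.png

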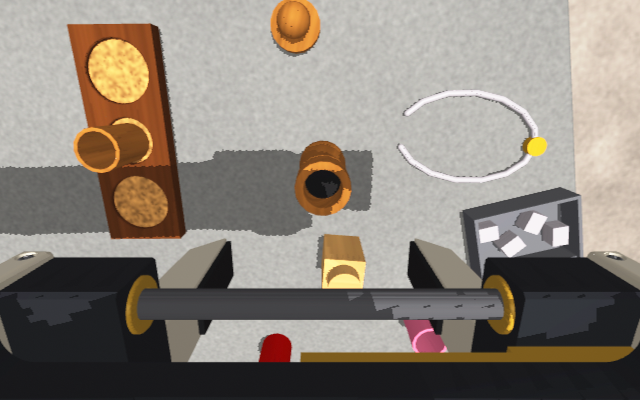

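The wrist view shows the tall body's rim at (323,188) against the predicted (323,191), about 2 mm towards +y. The cup stands in the middle recess, and the finial head is at (295,25).

```bash

python3 -m jog '[[0.0033,0.0017,0.04,0,0,0,0.09],[0.0033,0.0017,0.08,0,0,0,0.09],[0.0033,0.0017,0.12,0,0,0,0.09],[0.0033,0.0017,0.15,0,0,0,0.09],[0.0033,0.0017,0.157,0,0,0,0.09]]' 25
python3 -m jog '[[0,0,0,0,0,0,0.09],[0,0,0,0,0,0,0.035],[0,0,0,0,0,0,0.035],[0,0,0,0,0,0,0.035],[0,0,0,0,0,0,0.035]]' 25
python3 -m jog '[[0,0,0,0,0,0,0.035],[0,0,0,0,0,0,0.035],[0,0,0,0,0,0,0.035],[0,0,0,0,0,0,0.035],[0,0,0,0,0,0,0.035]]' 25
python3 -m jog '[[0,0,-0.01,0,0,0,0.035],[0,0,-0.03,0,0,0,0.035],[0,0,-0.06,0,0,0,0.035],[0,0,-0.09,0,0,0,0.035],[0,0,-0.12,0,0,0,0.035]]'
python3 - <<'E'
from h import *
s=r.read_state();p=s["position"];print(p,s["width"],s["grip_force"])
t=np.array([.457,.0035])+.072*np.array([.2425,.970]);print(t,tool(t[0]-p[0],t[1]-p[1]))
E
```

```text
time_s: 9.65
position: [0.6523, -0.0746, 0.1056]
eef_rot: [-2.477, -1.921, 0.01]
force: [-0.6, 0.6, -0.5]
width: 0.981
grip_force: 0.0
time_s: 10.07
position: [0.6588, -0.0769, 0.1131]
eef_rot: [2.482, 1.922, 0.005]
force: [0.4, 0.4, -0.2]
width: 0.738
grip_force: 0.0
time_s: 10.48
position: [0.6576, -0.0768, 0.1113]
eef_rot: [2.484, 1.923, 0.001]
force: [-1.4, 0.6, 6.2]
width: 0.542
grip_force: 25.0
time_s: 10.9
position: [0.6568, -0.0769, 0.2316]
eef_rot: [-2.484, -1.923, 0.002]
force: [0.3, -0.3, -1.7]
width: 0.547
grip_force: 25.0
[ 0.65680257 -0.07689263  0.23162705] 0.5471465285956321 24.992344044148922
[0.47446 0.07334] [ 9.980e-02 -2.142e-01  2.000e-04]
```

```bash

python3 -m jog '[[0.016,-0.035,0,0,0,0,0.035],[0.032,-0.07,0,0,0,0,0.035],[0.048,-0.105,0,0,0,0,0.035],[0.064,-0.14,0,0,0,0,0.035],[0.08,-0.172,0,0,0,0,0.035]]'
python3 -m jog '[[0.01,-0.025,0,0,0,0,0.035],[0.0198,-0.0422,0,0,0,0,0.035],[0.0198,-0.0422,0,0,0,0,0.035],[0.0198,-0.0422,0,0,0,0,0.035],[0.0198,-0.0422,0,0,0,0,0.035]]'
python3 - <<'E'
from h import *
s=r.read_state();p=s["position"];print(p,s["eef_rot"])
print(tool(.4745-p[0],.0733-p[1]))
E
```

```text
time_s: 11.32
position: [0.5087, 0.0446, 0.2307]
eef_rot: [-2.483, -1.923, 0.001]
force: [0.5, 1.0, -1.2]
width: 0.544
grip_force: 25.0
time_s: 11.73
position: [0.4757, 0.0729, 0.2311]
eef_rot: [2.484, 1.922, 0.001]
force: [0.0, -0.1, -2.1]
width: 0.548
grip_force: 25.0
[0.47571724 0.07288214 0.23113386] [2.48358327e+00 1.92246112e+00 1.26478146e-03]
[ 0.0001 -0.0013 -0.    ]
```

```bash

python3 -m jog '[[0,-0.0013,0.02,0,0,0,0.035],[0,-0.0013,0.04,0,0,0,0.035],[0,-0.0013,0.06,0,0,0,0.035],[0,-0.0013,0.075,0,0,0,0.035],[0,-0.0013,0.085,0,0,0,0.035]]'
python3 -m jog '[[0,0,0.004,0,0,0,0.035],[0,0,0.008,0,0,0,0.035],[0,0,0.011,0,0,0,0.035],[0,0,0.013,0,0,0,0.035],[0,0,0.015,0,0,0,0.035]]'
python3 -m jog '[[0,0,0.001,0,0,0,0.035],[0,0,0.001,0,0,0,0.035]]'
```

```text
time_s: 12.15
position: [0.4739, 0.0722, 0.1441]
eef_rot: [2.486, 1.92, -0.003]
force: [-0.7, 0.3, -2.0]
width: 0.542
grip_force: 25.0
time_s: 12.57
position: [0.4744, 0.0738, 0.1311]
eef_rot: [2.484, 1.923, 0.002]
force: [-0.7, -0.1, -1.6]
width: 0.546
grip_force: 25.0
time_s: 12.73
position: [0.4742, 0.0739, 0.1302]
eef_rot: [2.484, 1.924, 0.002]
force: [0.3, -1.4, 0.4]
width: 0.543
grip_force: 25.0
```

```bash

python3 -m jog '[[0,0,0.001,0,0,0,0.035],[0,0,0.001,0,0,0,0.035],[0,0,0.001,0,0,0,0.035]]'
python3 -m jog '[[0,0,0,0,0,0,0.06],[0,0,0,0,0,0,0.06],[0,0,0,0,0,0,0.08],[0,0,-0.005,0,0,0,0.09],[0,0,-0.03,0,0,0,0.09]]'
python3 -m jog '[[0,0,-0.04,0,0,0,0.09],[0,0,-0.08,0,0,0,0.09],[0.03,0,-0.11,0,0,0,0.09],[0.07,0,-0.11,0,0,0,0.09],[0.11,0,-0.11,0,0,0,0.09]]'
python3 -m jog '[[0.04,-0.005,0,0,0,0,0.09],[0.08,-0.01,0,0,0,0,0.09],[0.12,-0.015,0,0,0,0,0.09],[0.16,-0.02,0,0,0,0,0.09],[0.199,-0.0265,0,0,0,0,0.09]]'
python3 -m jog '[[0.036,0,0,0,0,0,0.09],[0.036,0,0,0,0,0,0.09],[0.036,0,0,0,0,0,0.09],[0.036,0,0,0,0,0,0.09]]'
python3 - <<'E'
from h import *
s=r.read_state();print(s["position"],s["eef_rot"],s["joint_positions"].round(2))
c=r.capture("wrist");cv2.imwrite("pics/w4.png",c["frame"])
print(proj(c,(.534,.417,.08)).round())
E
```

```text
time_s: 12.98
position: [0.4743, 0.074, 0.1301]
eef_rot: [-2.484, -1.923, -0.002]
force: [-3.3, -1.2, 11.2]
width: 0.542
grip_force: 25.0
time_s: 13.4
position: [0.471, 0.0733, 0.1562]
eef_rot: [-2.482, -1.922, 0.01]
force: [-1.0, 0.4, 0.7]
width: 0.82
grip_force: 0.0
time_s: 13.82
position: [0.5033, 0.1812, 0.2724]
eef_rot: [2.486, 1.919, 0.011]
force: [0.2, -0.1, -1.0]
width: 0.984
grip_force: 0.0
time_s: 14.23
position: [0.5255, 0.3814, 0.2689]
eef_rot: [2.484, 1.923, 0.0]
force: [0.3, -0.2, 0.0]
width: 0.98
grip_force: 0.0
time_s: 14.57
position: [0.5344, 0.4136, 0.2682]
eef_rot: [2.483, 1.923, -0.002]
force: [-0.4, -0.6, 0.3]
width: 0.98
grip_force: 0.0
[0.53444527 0.41358467 0.26819229] [ 2.48318702e+00  1.92259209e+00 -2.12722640e-03] [-0.87  0.51  0.25  1.48 -0.13  1.18 -0.85]
[319. 178.]
```

View pics/w4.png

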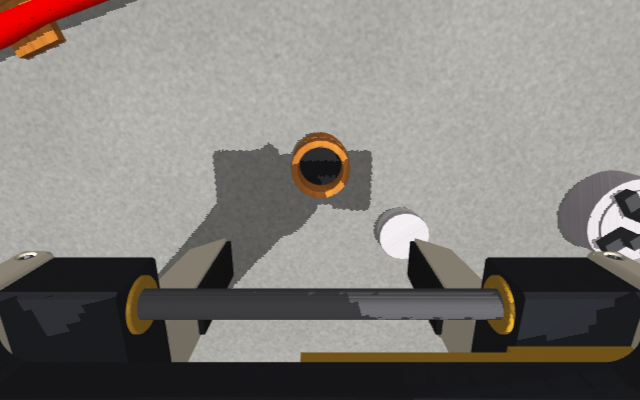

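```bash
cat >> h.py <<'E'
def rim(c,box,z,up=False,bright=0):
    "lower edge + width of the brown blob in box (x0,y0,x1,y1): circle through the lowest half of its outline"
    x0,y0,x1,y1=box;m=sat_mask(c["frame"],110)[y0:y1,x0:x1].copy()
    l,s,_=max(blobs(m),key=lambda b:b[1][4]);cn=max(cv2.findContours(l.astype(np.uint8),0,1)[0],key=cv2.contourArea)[:,0]+[x0,y0]
    w=np.array([ray(c,*q,z) for q in cn]);yy=cn[:,1];k=yy>yy.max()-0.45*np.ptp(cn[:,0])
    A=np.c_[2*w[k],np.ones(k.sum())];sol=np.linalg.lstsq(A,(w[k]**2).sum(1),rcond=None)[0]
    return sol[:2],np.sqrt(sol[2]+sol[:2]@sol[:2])
E
python3 - <<'E'
from h import *
c=r.capture("wrist");w,ra=rim(c,(270,110,370,215),.08);p=r.read_state()["position"];print(w,ra,tool(*(w-p[:2])))
E
```

```text
[0.53709553 0.42440208] 0.02789389296193048 [ 0.0121 -0.001  -0.    ]
```

The rim fits a circle of radius 27.9 mm at (0.537, 0.424), 8 mm beyond the coarse estimate. I'll use the fit.

```bash

python3 -m jog '[[0.0121,-0.001,0.04,0,0,0,0.09],[0.0121,-0.001,0.08,0,0,0,0.09],[0.0121,-0.001,0.12,0,0,0,0.09],[0.0121,-0.001,0.16,0,0,0,0.09],[0.0121,-0.001,0.19,0,0,0,0.09]]' 25
python3 -m jog '[[0,0,0.007,0,0,0,0.09],[0,0,0.007,0,0,0,0.09],[0,0,0.007,0,0,0,0.045],[0,0,0.007,0,0,0,0.045],[0,0,0.007,0,0,0,0.045]]' 25
python3 -m jog '[[0,0,0,0,0,0,0.045],[0,0,0,0,0,0,0.045],[0,0,0,0,0,0,0.045],[0,0,0,0,0,0,0.045],[0,0,0,0,0,0,0.045]]' 25
python3 -m jog '[[0,0,-0.01,0,0,0,0.045],[0,0,-0.03,0,0,0,0.045],[0,0,-0.06,0,0,0,0.045],[0,0,-0.09,0,0,0,0.045],[0,0,-0.12,0,0,0,0.045]]'
python3 - <<'E'
from h import *
s=r.read_state();p=s["position"];print(p,s["width"],s["grip_force"])
t=np.array([.457,.0035])-.072*np.array([.2425,.970]);print(t,tool(t[0]-p[0],t[1]-p[1]))
c=r.capture("top");d=c["frame"];cv2.imwrite("pics/t5.png",cv2.resize(d[150:290,150:490],None,fx=2.35,fy=2.35,interpolation=cv2.INTER_CUBIC))
E
```

```text
time_s: 15.08
position: [0.5359, 0.4237, 0.0762]
eef_rot: [2.486, 1.92, -0.004]
force: [-1.0, -0.2, -0.7]
width: 0.983
grip_force: 0.0
time_s: 15.5
position: [0.5384, 0.4275, 0.075]
eef_rot: [-2.484, -1.923, -0.008]
force: [0.2, 0.7, -0.1]
width: 0.815
grip_force: 0.0
time_s: 15.92
position: [0.5372, 0.427, 0.0731]
eef_rot: [-2.484, -1.923, -0.003]
force: [-0.2, 0.1, 6.7]
width: 0.624
grip_force: 25.4
time_s: 16.33
position: [0.5358, 0.4259, 0.1926]
eef_rot: [2.484, 1.923, -0.003]
force: [0.1, -0.1, -1.8]
width: 0.629
grip_force: 25.3
[0.53581761 0.42587281 0.19263551] 0.6288353025251738 25.34470485237975
[ 0.43954 -0.06634] [-0.5006  0.03    0.0007]
```

View pics/t5.png

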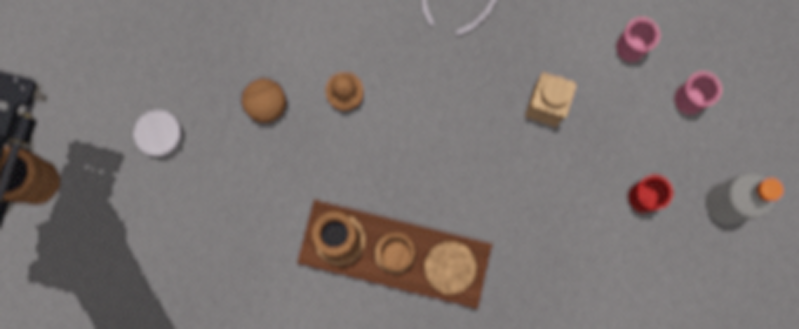

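The crop shows the tall body in the left recess, the cup in the middle recess, and the bystanders unmoved. The short body is held at the left edge.

```bash

python3 -m jog '[[0,0,-0.03,0,0,0,0.045],[-0.015,0,-0.065,0,0,0,0.045],[-0.05,0.003,-0.07,0,0,0,0.045],[-0.085,0.006,-0.07,0,0,0,0.045],[-0.12,0.008,-0.07,0,0,0,0.045]]'
python3 -m jog '[[-0.039,0.002,0,0,0,0,0.045],[-0.078,0.005,0,0,0,0,0.045],[-0.117,0.007,0,0,0,0,0.045],[-0.156,0.01,0,0,0,0,0.045],[-0.195,0.012,0,0,0,0,0.045]]'
python3 -m jog '[[-0.039,0.002,0,0,0,0,0.045],[-0.078,0.005,0,0,0,0,0.045],[-0.117,0.007,0,0,0,0,0.045],[-0.15,0.009,0,0,0,0,0.045],[-0.18,0.01,0,0,0,0,0.045]]'
python3 -m jog '[[0,0,0,0,0,0,0.045],[0,0,0,0,0,0,0.045],[0,0,0,0,0,0,0.045]]'
python3 - <<'E'
from h import *
s=r.read_state();p=s["position"];print(p,s["eef_rot"],s["joint_positions"].round(2))
t=np.array([.4395,-.0663]);print(tool(t[0]-p[0],t[1]-p[1])+[.0015,0,0],"down to floor",p[2]-.0731-.019)
E
```

```text
time_s: 16.8
position: [0.514, 0.3071, 0.2628]
eef_rot: [2.483, 1.924, 0.003]
force: [0.4, -0.5, -1.0]
width: 0.633
grip_force: 25.4
time_s: 17.22
position: [0.476, 0.1145, 0.2618]
eef_rot: [-2.484, -1.923, -0.0]
force: [0.9, -0.5, -0.3]
width: 0.629
grip_force: 25.4
time_s: 17.63
position: [0.4405, -0.0628, 0.262]
eef_rot: [-2.485, -1.921, -0.001]
force: [-0.1, -0.2, -2.4]
width: 0.625
grip_force: 25.4
time_s: 17.88
position: [0.4416, -0.0599, 0.2618]
eef_rot: [-2.484, -1.923, -0.001]
force: [0.1, 0.7, -0.8]
width: 0.629
grip_force: 25.3
[ 0.44155239 -0.05987902  0.2618138 ] [-2.48369263e+00 -1.92282679e+00 -8.42530698e-04] [-0.41  0.09  0.51  2.05 -0.05  1.02 -0.12]
[-0.0052 -0.0004  0.    ] down to floor 0.16971379517724536
```

```bash

python3 -m jog '[[-0.0052,0,0.03,0,0,0,0.045],[-0.0052,0,0.065,0,0,0,0.045],[-0.0052,0,0.1,0,0,0,0.045],[-0.0052,0,0.13,0,0,0,0.045],[-0.0052,0,0.15,0,0,0,0.045]]'
python3 -m jog '[[0,0,0.004,0,0,0,0.045],[0,0,0.008,0,0,0,0.045],[0,0,0.012,0,0,0,0.045],[0,0,0.015,0,0,0,0.045],[0,0,0.018,0,0,0,0.045]]'
python3 -m jog '[[0,0,0.001,0,0,0,0.045],[0,0,0.002,0,0,0,0.045],[0,0,0.002,0,0,0,0.045]]'
```

```text
time_s: 18.3
position: [0.439, -0.0634, 0.1089]
eef_rot: [-2.479, -1.926, 0.004]
force: [-0.3, 0.4, -1.7]
width: 0.627
grip_force: 25.3
time_s: 18.72
position: [0.4416, -0.0651, 0.0946]
eef_rot: [2.482, 1.923, 0.004]
force: [0.4, -0.0, -1.1]
width: 0.628
grip_force: 25.3
time_s: 18.97
position: [0.4408, -0.0654, 0.0921]
eef_rot: [2.484, 1.923, 0.002]
force: [-0.4, -0.3, -1.3]
width: 0.626
grip_force: 25.3
```

```bash

python3 -m jog '[[0,0,0.001,0,0,0,0.045],[0,0,0.0015,0,0,0,0.045],[0,0,0.0015,0,0,0,0.045],[0,0,0.0015,0,0,0,0.045]]'
```

```text
time_s: 19.3
position: [0.4411, -0.0655, 0.0918]
eef_rot: [-2.484, -1.923, -0.003]
force: [-4.5, -0.2, 16.7]
width: 0.626
grip_force: 25.6
```

```bash

python3 -m jog '[[0,0,0,0,0,0,0.065],[0,0,0,0,0,0,0.075],[0,0,0,0,0,0,0.085],[0,0,-0.005,0,0,0,0.09],[0,0,-0.03,0,0,0,0.09]]'
python3 -m jog '[[0,0,-0.04,0,0,0,0.09],[0,0,-0.08,0,0,0,0.09],[0,0,-0.12,0,0,0,0.09],[0.01,0,-0.16,0,0,0,0.09],[0.03,0,-0.16,0,0,0,0.09]]'
python3 -m jog '[[0,0,0,0,0,0,0.09],[0,0,0,0,0,0,0.09]]'
python3 - <<'E'
from h import *
s=r.read_state();print(s["position"],s["eef_rot"])
c=r.capture("wrist");cv2.imwrite("pics/w6.png",c["frame"])
for y,z in((.072,.137),(0,.081),(-.072,.099),): print(proj(c,(.457+.2425*y,.0035+.970*y,z)).round())
E
```

```text
time_s: 19.72
position: [0.4376, -0.0652, 0.1181]
eef_rot: [-2.481, -1.921, 0.009]
force: [0.1, -0.3, 0.5]
width: 0.938
grip_force: 0.0
time_s: 20.13
position: [0.4518, -0.0389, 0.2881]
eef_rot: [2.483, 1.913, 0.017]
force: [1.1, 0.1, 0.1]
width: 0.979
grip_force: 0.0
time_s: 20.3
position: [0.4479, -0.0355, 0.2806]
eef_rot: [2.482, 1.926, 0.001]
force: [-0.8, -0.7, -0.7]
width: 0.977
grip_force: 0.0
[ 0.44789894 -0.0355225   0.28064538] [2.48160876e+00 1.92623861e+00 1.35938417e-03]
[319.  51.]
[319. 138.]
[320. 214.]
```

View pics/w6.png

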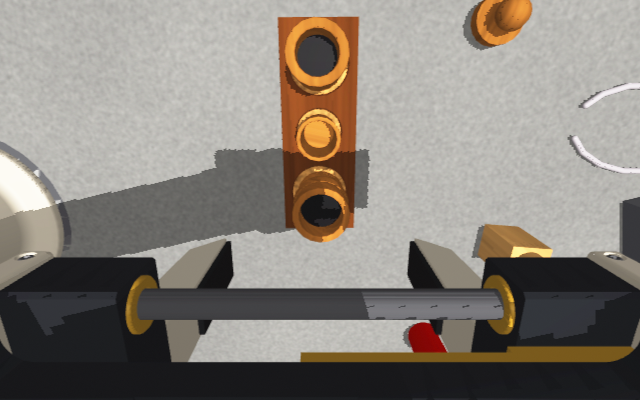

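The wrist view shows all three upright in their recesses: tall rim (317,50), cup rim (319,134), short rim (321,212). Each is within 1–4 px of the predicted recess axis. Next is the finial head.

```bash

python3 -m jog '[[0.025,0.03,0,0,0,0,0.09],[0.05,0.06,0,0,0,0,0.09],[0.075,0.09,0.01,0,0,0,0.09],[0.1,0.12,0.02,0,0,0,0.09],[0.125,0.15,0.03,0,0,0,0.09]]'
python3 -m jog '[[0.027,0.033,0.02,0,0,0,0.09],[0.027,0.033,0.02,0,0,0,0.09],[0.027,0.033,0.02,0,0,0,0.09],[0.027,0.033,0.02,0,0,0,0.09]]'
python3 - <<'E'
from h import *
s=r.read_state();print(s["position"],s["eef_rot"])
c=r.capture("wrist");cv2.imwrite("pics/w7.png",c["frame"])
print(proj(c,(.663,.066,.027)).round(),proj(c,(.663,.066,.064)).round())
print([ (b[1],b[2].round(1)) for b in blobs(sat_mask(c["frame"],110),200)])
E
```

```text
time_s: 20.77
position: [0.625, 0.0465, 0.2481]
eef_rot: [-2.485, -1.921, 0.004]
force: [0.3, -0.7, 1.3]
width: 0.978
grip_force: 0.0
time_s: 21.1
position: [0.6618, 0.063, 0.2282]
eef_rot: [-2.485, -1.921, 0.007]
force: [0.1, -1.0, 0.5]
width: 0.982
grip_force: 0.0
[0.66183465 0.06301216 0.22819209] [-2.48502869 -1.92119989  0.00739505]
[321. 174.] [321. 184.]
[(array([ 251,   31,   63,   68, 3295], dtype=int32), array([282.1,  64.6])), (array([ 299,  143,   49,   51, 1936], dtype=int32), array([323.3, 168.7])), (array([   38,   165,   159,   114, 10424], dtype=int32), array([134. , 217.7])), (array([125, 275,  33,  60, 982], dtype=int32), array([137.8, 304.6])), (array([483, 275,  33,  60, 985], dtype=int32), array([502.3, 304.6])), (array([191, 330,  19,  27, 286], dtype=int32), array([201.5, 345.8])), (array([ 301,  346,  333,   16, 4052], dtype=int32), array([479.9, 354.8]))]
```

View pics/w7.png

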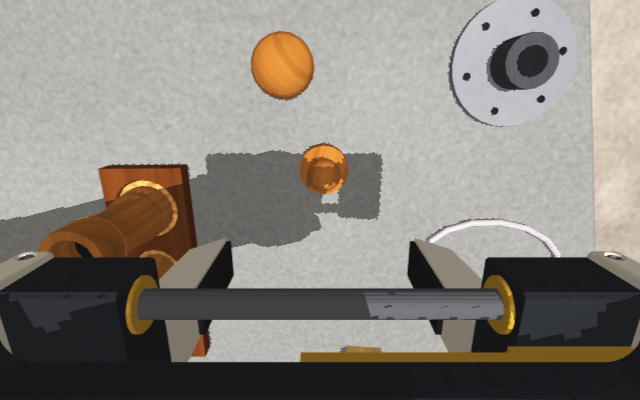

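The wrist view shows the finial head's flange at (323,169), the button head at (282,65), and the stand with the bodies at lower left. I'll ray-cast the two flange centres.

```bash

python3 - <<'E'
from h import *
c=r.capture("wrist");p=r.read_state()["position"]
for b in blobs(sat_mask(c["frame"],110),200)[:2]:
    s=b[1];u,v=s[0]+(s[2]-1)/2,s[1]+(s[3]-1)/2
    z=.022 if s[1]>100 else .024
    w=ray(c,u,v,z);print(u,v,w.round(4),tool(*(w-p[:2])))
print(p)
E
```

```text
281.5 65.0 [0.6537 0.175 ] [ 1.065e-01 -3.670e-02 -1.000e-04]
323.0 168.0 [0.6665 0.0702] [ 0.0084  0.0022 -0.    ]
[0.66224776 0.06269542 0.23079557]
```

```bash

python3 -m jog '[[0.0084,0.0022,0.04,0,0,0,0.09],[0.0084,0.0022,0.08,0,0,0,0.09],[0.0084,0.0022,0.12,0,0,0,0.09],[0.0084,0.0022,0.155,0,0,0,0.09],[0.0084,0.0022,0.18,0,0,0,0.09]]' 20
python3 -m jog '[[0,0,0.01,0,0,0,0.09],[0,0,0.017,0,0,0,0.09],[0,0,0.02,0,0,0,0.09],[0,0,0.02,0,0,0,0.09],[0,0,0.02,0,0,0,0.09]]'
python3 - <<'E'
from h import *
p=r.read_state()["position"];print(p,tool(.6665-p[0],.0702-p[1]))
E
```

```text
time_s: 21.62
position: [0.6654, 0.0714, 0.049]
eef_rot: [-2.485, -1.921, 0.002]
force: [-1.1, -0.3, 0.0]
width: 0.979
grip_force: 0.0
time_s: 22.03
position: [0.6688, 0.0725, 0.0325]
eef_rot: [2.483, 1.922, 0.005]
force: [-0.0, 0.5, 0.2]
width: 0.978
grip_force: 0.0
[0.66883258 0.07251055 0.0325063 ] [-0.0028 -0.0017 -0.    ]
```

```bash

python3 -m jog '[[-0.002,-0.0015,0.002,0,0,0,0.09],[-0.002,-0.0015,0.003,0,0,0,0.09],[-0.002,-0.0015,0.003,0,0,0,0.06],[-0.002,-0.0015,0.003,0,0,0,0.035],[-0.002,-0.0015,0.003,0,0,0,0.035]]' 20
python3 -m jog '[[0,0,0,0,0,0,0.035],[0,0,0,0,0,0,0.035],[0,0,0,0,0,0,0.035],[0,0,0,0,0,0,0.035],[0,0,0,0,0,0,0.035]]'
python3 -m jog '[[0,0,0,0,0,0,0.035],[0,0,0,0,0,0,0.035]]'
```

```text
time_s: 22.45
position: [0.6655, 0.071, 0.0274]
eef_rot: [2.484, 1.923, 0.0]
force: [0.7, -0.3, 0.4]
width: 0.809
grip_force: 0.0
time_s: 22.87
position: [0.6654, 0.071, 0.0272]
eef_rot: [2.484, 1.923, 0.0]
force: [-0.2, -0.9, -0.3]
width: 0.532
grip_force: 20.0
time_s: 23.03
position: [0.6654, 0.071, 0.0272]
eef_rot: [-2.484, -1.924, 0.0]
force: [0.2, -0.1, -0.4]
width: 0.532
grip_force: 20.0
```

```bash

python3 -m jog '[[0,0,-0.02,0,0,0,0.035],[0,0,-0.06,0,0,0,0.035],[0,0,-0.1,0,0,0,0.035],[0,0,-0.14,0,0,0,0.035],[0,0,-0.175,0,0,0,0.035]]'
python3 -m jog '[[-0.008,-0.035,0,0,0,0,0.035],[-0.016,-0.07,0,0,0,0,0.035],[-0.024,-0.105,0,0,0,0,0.035],[-0.033,-0.14,0,0,0,0,0.035],[-0.04,-0.17,0,0,0,0,0.035]]'
python3 -m jog '[[-0.004,-0.016,0,0,0,0,0.035],[-0.004,-0.016,0,0,0,0,0.035],[-0.004,-0.016,0,0,0,0,0.035],[-0.004,-0.016,0,0,0,0,0.035],[-0.004,-0.016,0,0,0,0,0.035]]'
python3 - <<'E'
from h import *
s=r.read_state();p=s["position"];print(p,s["width"],tool(.474-p[0],.0742-p[1]),"down to seat",p[2]-.1522)
E
```

```text
time_s: 23.45
position: [0.6655, 0.0708, 0.2048]
eef_rot: [2.484, 1.923, 0.001]
force: [1.1, 0.5, 0.8]
width: 0.531
grip_force: 20.0
time_s: 23.87
position: [0.4879, 0.0746, 0.2019]
eef_rot: [-2.483, -1.923, 0.001]
force: [-1.1, 0.5, -0.5]
width: 0.533
grip_force: 20.0
time_s: 24.28
position: [0.4756, 0.0749, 0.2025]
eef_rot: [2.483, 1.923, 0.002]
force: [0.4, 0.2, -1.2]
width: 0.535
grip_force: 20.0
[0.47562392 0.07492555 0.2025053 ] 0.5354673194486123 [-0.0011 -0.0014 -0.    ] down to seat 0.05030529693969554
```

```bash

python3 -m jog '[[-0.001,-0.0014,0.01,0,0,0,0.035],[-0.001,-0.0014,0.02,0,0,0,0.035],[-0.001,-0.0014,0.03,0,0,0,0.035],[-0.001,-0.0014,0.033,0,0,0,0.035],[-0.001,-0.0014,0.033,0,0,0,0.035]]'
python3 -m jog '[[0,0,0.003,0,0,0,0.035],[0,0,0.006,0,0,0,0.035],[0,0,0.008,0,0,0,0.035],[0,0,0.01,0,0,0,0.035],[0,0,0.01,0,0,0,0.035]]'
python3 -m jog '[[0,0,0.002,0,0,0,0.035],[0,0,0.004,0,0,0,0.035],[0,0,0.006,0,0,0,0.035],[0,0,0.006,0,0,0,0.035]]'
```

```text
time_s: 24.7
position: [0.4715, 0.0739, 0.1674]
eef_rot: [-2.484, -1.923, 0.005]
force: [0.4, 0.1, -0.2]
width: 0.537
grip_force: 20.0
time_s: 25.12
position: [0.4729, 0.0744, 0.1593]
eef_rot: [2.484, 1.923, 0.001]
force: [0.0, 0.2, 1.0]
width: 0.534
grip_force: 20.6
time_s: 25.45
position: [0.4738, 0.0746, 0.1545]
eef_rot: [2.484, 1.923, 0.004]
force: [-1.2, -0.2, 9.4]
width: 0.537
grip_force: 20.0
```

```bash

python3 -m jog '[[0,0,0.001,0,0,0,0.035],[0,0,0.001,0,0,0,0.035],[0,0,0.001,0,0,0,0.035]]'
python3 -m jog '[[0,0,0.0005,0,0,0,0.035],[0,0,0.001,0,0,0,0.035],[0,0,0.001,0,0,0,0.035]]'
```

```text
time_s: 25.7
position: [0.4739, 0.0747, 0.1538]
eef_rot: [2.484, 1.923, 0.004]
force: [-2.9, -0.2, 12.2]
width: 0.537
grip_force: 20.0
time_s: 25.95
position: [0.474, 0.0748, 0.1531]
eef_rot: [2.484, 1.923, 0.005]
force: [-2.7, -0.6, 14.2]
width: 0.538
grip_force: 20.0
```

```bash

python3 -m jog '[[0,0,0,0,0,0,0.052],[0,0,0,0,0,0,0.056],[0,0,0,0,0,0,0.06],[0,0,0,0,0,0,0.07],[0,0,0,0,0,0,0.085]]'
python3 -m jog '[[0,0,0,0,0,0,0.09],[0,0,-0.02,0,0,0,0.09],[0,0,-0.05,0,0,0,0.09],[0,0,-0.08,0,0,0,0.09],[0,0,-0.11,0,0,0,0.09]]'
python3 -m jog '[[0,0,0,0,0,0,0.09],[0,0,0,0,0,0,0.09]]'
python3 - <<'E'
from h import *
p=r.read_state()["position"];print(p,tool(.6537-p[0],.175-p[1]))
c=r.capture("wrist")["frame"][80:280,200:440];d=r.capture("scene")["frame"][140:220,230:390]
cv2.imwrite("pics/m8.png",np.hstack([cv2.resize(c,(480,400),interpolation=2),cv2.resize(d,(320,160),interpolation=2).repeat(1,0) if 0 else cv2.copyMakeBorder(cv2.resize(d,(320,160),interpolation=2),0,240,0,0,0)]))
E
```

```text
time_s: 26.37
position: [0.4724, 0.0743, 0.151]
eef_rot: [-2.484, -1.923, 0.001]
force: [0.6, 0.4, 0.5]
width: 0.749
grip_force: 0.0
time_s: 26.78
position: [0.4722, 0.074, 0.2621]
eef_rot: [-2.484, -1.923, 0.002]
force: [0.8, 0.8, 0.2]
width: 0.98
grip_force: 0.0
time_s: 26.95
position: [0.4739, 0.0747, 0.2628]
eef_rot: [2.483, 1.923, 0.006]
force: [-0.3, -1.0, -0.7]
width: 0.981
grip_force: 0.0
[0.47387415 0.07468082 0.26282456] [0.1421 0.149  0.0009]
```

View pics/m8.png

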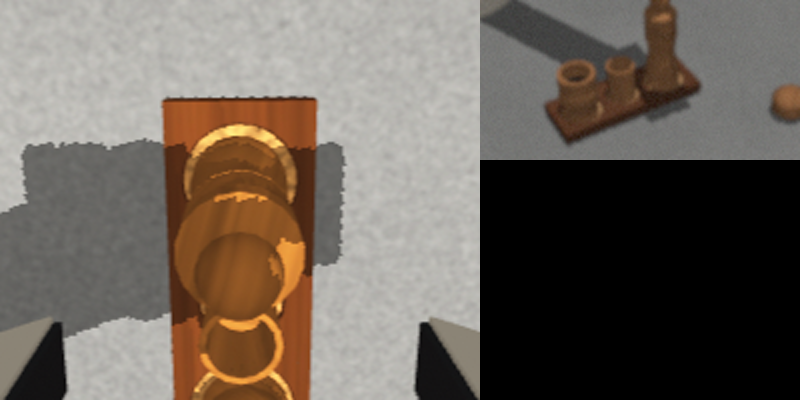

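The finial head sits on the tall body with no gap or lean visible. I'll verify it numerically at the end. Next is the button head.

```bash

python3 -m jog '[[0.028,0.029,0,0,0,0,0.09],[0.056,0.059,0,0,0,0,0.09],[0.085,0.089,0.01,0,0,0,0.09],[0.114,0.119,0.02,0,0,0,0.09],[0.142,0.149,0.03,0,0,0,0.09]]'
python3 -m jog '[[0,0,0,0,0,0,0.09],[0,0,0,0,0,0,0.09],[0,0,0,0,0,0,0.09],[0,0,0,0,0,0,0.09]]'
python3 - <<'E'
from h import *
c=r.capture("wrist");p=r.read_state()["position"];print(p)
for b in blobs(sat_mask(c["frame"],110),200):
    s=b[1];u,v=s[0]+(s[2]-1)/2,s[1]+(s[3]-1)/2
    if 200<u<440 and 100<v<260: w=ray(c,u,v,.024);print(s,w.round(4),tool(*(w-p[:2])))
E
```

```text
time_s: 27.47
position: [0.6503, 0.1742, 0.229]
eef_rot: [-2.482, -1.923, 0.005]
force: [0.8, -0.0, 0.4]
width: 0.98
grip_force: 0.0
time_s: 27.8
position: [0.649, 0.1716, 0.2318]
eef_rot: [-2.485, -1.921, 0.002]
force: [0.0, 0.9, 0.2]
width: 0.981
grip_force: 0.0
[0.64922678 0.17178927 0.23269233]
[ 297  144   56   57 2534] [0.6541 0.175 ] [0.0044 0.0039 0.    ]
```

```bash

python3 -m jog '[[0.003,0.003,0.04,0,0,0,0.09],[0.003,0.003,0.08,0,0,0,0.09],[0.003,0.003,0.12,0,0,0,0.09],[0.003,0.003,0.155,0,0,0,0.09],[0.003,0.003,0.18,0,0,0,0.09]]' 20
python3 -m jog '[[0,0,0.01,0,0,0,0.09],[0,0,0.017,0,0,0,0.09],[0,0,0.021,0,0,0,0.09],[0,0,0.021,0,0,0,0.09],[0,0,0.021,0,0,0,0.09]]'
python3 - <<'E'
from h import *
p=r.read_state()["position"];print(p,tool(.6541-p[0],.175-p[1]))
E
```

```text
time_s: 28.27
position: [0.6516, 0.1746, 0.0505]
eef_rot: [-2.484, -1.922, 0.002]
force: [-0.3, 0.5, 0.4]
width: 0.977
grip_force: 0.0
time_s: 28.68
position: [0.6549, 0.1755, 0.0331]
eef_rot: [2.483, 1.923, 0.005]
force: [0.3, 0.3, -0.5]
width: 0.978
grip_force: 0.0
[0.65493554 0.17552298 0.0331074 ] [-0.0007 -0.0007 -0.    ]
```

```bash

python3 -m jog '[[0,0,0.002,0,0,0,0.09],[0,0,0.003,0,0,0,0.09],[0,0,0.003,0,0,0,0.07],[0,0,0.003,0,0,0,0.045],[0,0,0.003,0,0,0,0.045]]' 20
python3 -m jog '[[0,0,0,0,0,0,0.045],[0,0,0,0,0,0,0.045],[0,0,0,0,0,0,0.045],[0,0,0,0,0,0,0.045],[0,0,0,0,0,0,0.045]]'
python3 -m jog '[[0,0,0,0,0,0,0.045],[0,0,-0.02,0,0,0,0.045],[0,0,-0.06,0,0,0,0.045],[0,0,-0.1,0,0,0,0.045],[0,0,-0.14,0,0,0,0.045]]'
python3 -m jog '[[0,0,-0.04,0,0,0,0.045],[0,0,-0.08,0,0,0,0.045],[0,0,-0.12,0,0,0,0.045],[0,0,-0.12,0,0,0,0.045],[0,0,-0.12,0,0,0,0.045]]'
python3 - <<'E'
from h import *
p=r.read_state()["position"];print(p,tool(.441-p[0],-.065-p[1]))
E
```

```text
time_s: 29.1
position: [0.6536, 0.1754, 0.0281]
eef_rot: [-2.484, -1.924, -0.0]
force: [0.2, -0.0, -0.2]
width: 0.811
grip_force: 0.0
time_s: 29.52
position: [0.6535, 0.1752, 0.0279]
eef_rot: [2.484, 1.923, -0.0]
force: [0.4, -0.4, -0.7]
width: 0.625
grip_force: 20.0
time_s: 29.93
position: [0.6528, 0.1749, 0.1687]
eef_rot: [-2.484, -1.923, 0.003]
force: [1.4, 0.1, 0.1]
width: 0.621
grip_force: 20.0
time_s: 30.35
position: [0.6552, 0.1754, 0.2917]
eef_rot: [2.482, 1.922, 0.01]
force: [-0.5, 0.2, -0.8]
width: 0.625
grip_force: 20.0
[0.65524014 0.17541135 0.29166739] [-0.2864 -0.1472 -0.0019]
```

```bash

python3 -m jog '[[-0.034,-0.0175,0,0,0,0,0.045],[-0.068,-0.035,0,0,0,0,0.045],[-0.102,-0.0525,0,0,0,0,0.045],[-0.136,-0.07,0,0,0,0,0.045],[-0.17,-0.087,0,0,0,0,0.045]]'
python3 -m jog '[[-0.034,-0.0175,0,0,0,0,0.045],[-0.068,-0.035,0,0,0,0,0.045],[-0.1,-0.052,0,0,0,0,0.045],[-0.115,-0.06,0,0,0,0,0.045],[-0.115,-0.06,0,0,0,0,0.045]]'
python3 -m jog '[[0,0,0.03,0,0,0,0.045],[0,0,0.06,0,0,0,0.045],[0,0,0.09,0,0,0,0.045],[0,0,0.11,0,0,0,0.045],[0,0,0.12,0,0,0,0.045]]'
python3 -m jog '[[0,0,0,0,0,0,0.045],[0,0,0,0,0,0,0.045],[0,0,0,0,0,0,0.045]]'
python3 - <<'E'
from h import *
p=r.read_state()["position"];print(p,tool(.441-p[0],-.065-p[1]),"to seat",p[2]-.087-.0279)
E
```

```text
time_s: 30.77
position: [0.524, 0.0313, 0.2858]
eef_rot: [-2.482, -1.923, 0.005]
force: [-0.3, 0.3, -0.3]
width: 0.619
grip_force: 20.0
time_s: 31.18
position: [0.4361, -0.067, 0.2866]
eef_rot: [-2.487, -1.915, 0.004]
force: [-0.4, 0.6, -0.9]
width: 0.624
grip_force: 20.0
time_s: 31.6
position: [0.4378, -0.0628, 0.1645]
eef_rot: [-2.48, -1.923, 0.008]
force: [0.1, -0.2, -0.7]
width: 0.621
grip_force: 20.0
time_s: 31.85
position: [0.4409, -0.0638, 0.1688]
eef_rot: [2.483, 1.923, 0.002]
force: [-0.1, -0.3, 0.3]
width: 0.623
grip_force: 20.0
[ 0.44092567 -0.06376694  0.16878393] [-0.0012  0.0004  0.    ] to seat 0.05388392696630235
```

```bash

python3 -m jog '[[-0.001,0,0.01,0,0,0,0.045],[-0.001,0,0.02,0,0,0,0.045],[-0.001,0,0.03,0,0,0,0.045],[-0.001,0,0.036,0,0,0,0.045],[-0.001,0,0.036,0,0,0,0.045]]'
python3 -m jog '[[0,0,0.003,0,0,0,0.045],[0,0,0.006,0,0,0,0.045],[0,0,0.009,0,0,0,0.045],[0,0,0.011,0,0,0,0.045],[0,0,0.011,0,0,0,0.045]]'
python3 -m jog '[[0,0,0.002,0,0,0,0.045],[0,0,0.004,0,0,0,0.045],[0,0,0.006,0,0,0,0.045],[0,0,0.006,0,0,0,0.045]]'
```

```text
time_s: 32.27
position: [0.4383, -0.0648, 0.1303]
eef_rot: [-2.483, -1.922, 0.004]
force: [0.0, -0.7, -0.7]
width: 0.62
grip_force: 20.0
time_s: 32.68
position: [0.4404, -0.065, 0.1212]
eef_rot: [2.483, 1.923, 0.002]
force: [-0.1, -0.3, 2.4]
width: 0.625
grip_force: 21.1
time_s: 33.02
position: [0.4461, -0.0658, 0.1188]
eef_rot: [2.478, 1.918, 0.015]
force: [-0.4, -0.7, 28.4]
width: 0.624
grip_force: 31.7
```

The force rise most likely means a fingertip landed on the body's rim, since the neck and flange have the same diameter. The tenon is already about 8 mm in, so I'll ease off and release to let the head drop home.

```bash

python3 -m jog '[[0,0,-0.002,0,0,0,0.045],[0,0,-0.004,0,0,0,0.045],[0,0,-0.004,0,0,0,0.045],[0,0,-0.004,0,0,0,0.045]]'
python3 -m jog '[[0,0,0,0,0,0,0.061],[0,0,0,0,0,0,0.064],[0,0,0,0,0,0,0.068],[0,0,0,0,0,0,0.075],[0,0,0,0,0,0,0.09]]'
python3 -m jog '[[0,0,0,0,0,0,0.09],[0,0,-0.02,0,0,0,0.09],[0,0,-0.05,0,0,0,0.09],[0,0,-0.08,0,0,0,0.09],[0,0,-0.12,0,0,0,0.09]]'
python3 -m jog '[[0,0,-0.03,0,0,0,0.09],[0,0,-0.03,0,0,0,0.09],[0,0,-0.03,0,0,0,0.09]]'
python3 - <<'E'
from h import *
print(r.read_state()["position"])
c=r.capture("wrist")["frame"][60:280,180:460];d=r.capture("scene")["frame"][150:220,255:355]
e=cv2.resize(d,(400,280),interpolation=2)
cv2.imwrite("pics/m9.png",np.hstack([cv2.resize(c,(400,314),interpolation=2),cv2.copyMakeBorder(e,0,34,0,0,0)]))
E
```

```text
time_s: 33.35
position: [0.442, -0.0651, 0.1205]
eef_rot: [2.482, 1.922, 0.006]
force: [0.1, 0.2, 9.1]
width: 0.622
grip_force: 25.0
time_s: 33.77
position: [0.441, -0.0649, 0.1199]
eef_rot: [2.483, 1.922, 0.004]
force: [-0.1, -0.6, 3.8]
width: 0.84
grip_force: 2.6
time_s: 34.18
position: [0.4376, -0.0649, 0.2385]
eef_rot: [-2.482, -1.922, 0.007]
force: [0.5, 0.8, -0.0]
width: 0.978
grip_force: 0.0
time_s: 34.43
position: [0.4407, -0.0647, 0.2705]
eef_rot: [2.482, 1.923, 0.006]
force: [-0.0, -0.3, -0.3]
width: 0.979
grip_force: 0.0
[ 0.44066207 -0.06468028  0.27054751]
```

View pics/m9.png

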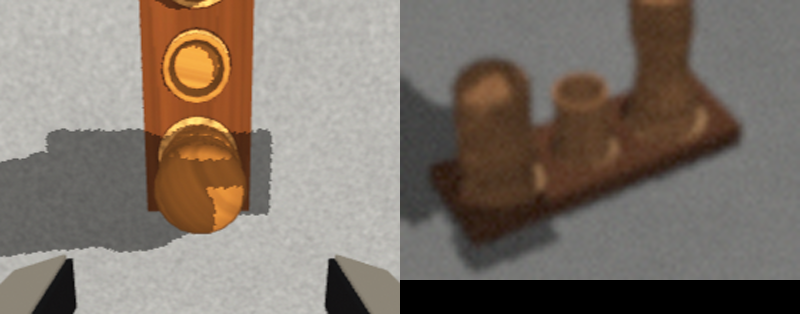

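The button head sits centred over the short body. To check the seat height and press it home, I'll probe its top with closed fingertips. If seated, contact should come at TCP z ≈ 0.152.

```bash

python3 -m jog '[[0,0,0.02,0,0,0,0.0],[0,0,0.04,0,0,0,0.0],[0,0,0.06,0,0,0,0.0],[0,0,0.075,0,0,0,0.0],[0,0,0.08,0,0,0,0.0]]' 5
python3 -m jog '[[0,0,0.005,0,0,0,0.0],[0,0,0.01,0,0,0,0.0],[0,0,0.015,0,0,0,0.0],[0,0,0.02,0,0,0,0.0],[0,0,0.025,0,0,0,0.0]]'
python3 -m jog '[[0,0,0.003,0,0,0,0.0],[0,0,0.006,0,0,0,0.0],[0,0,0.006,0,0,0,0.0],[0,0,0.006,0,0,0,0.0]]'
python3 -m jog '[[0,0,0.001,0,0,0,0.0],[0,0,0.002,0,0,0,0.0],[0,0,0.002,0,0,0,0.0]]'
```

```text
time_s: 34.95
position: [0.4365, -0.0648, 0.1853]
eef_rot: [-2.481, -1.921, 0.01]
force: [-0.7, 0.0, -0.4]
width: 0.666
grip_force: 0.0
time_s: 35.37
position: [0.44, -0.0648, 0.1639]
eef_rot: [2.484, 1.923, 0.001]
force: [-0.4, -0.1, 0.4]
width: 0.304
grip_force: 0.0
time_s: 35.7
position: [0.4396, -0.0649, 0.1579]
eef_rot: [-2.484, -1.923, 0.0]
force: [0.1, 0.3, 0.4]
width: 0.029
grip_force: 0.0
time_s: 35.95
position: [0.4396, -0.0648, 0.1559]
eef_rot: [2.484, 1.924, 0.0]
force: [0.6, 0.4, -0.7]
width: 0.006
grip_force: 0.0
```

```bash

python3 -m jog '[[0,0,0.001,0,0,0,0.0],[0,0,0.002,0,0,0,0.0],[0,0,0.002,0,0,0,0.0]]'
python3 -m jog '[[0,0,0.001,0,0,0,0.0],[0,0,0.001,0,0,0,0.0],[0,0,0.001,0,0,0,0.0]]'
python3 -m jog '[[0,0,0.001,0,0,0,0.0],[0,0,0.001,0,0,0,0.0],[0,0,0.001,0,0,0,0.0]]'
python3 -m jog '[[0,0,0.001,0,0,0,0.0],[0,0,0.001,0,0,0,0.0],[0,0,0.001,0,0,0,0.0]]'
```

```text
time_s: 36.2
position: [0.4395, -0.0648, 0.1538]
eef_rot: [-2.484, -1.923, 0.0]
force: [-0.3, -0.6, 0.4]
width: 0.008
grip_force: 0.0
time_s: 36.45
position: [0.4395, -0.0648, 0.1528]
eef_rot: [-2.484, -1.923, 0.0]
force: [0.1, -1.0, -0.2]
width: 0.008
grip_force: 0.0
time_s: 36.7
position: [0.4398, -0.0649, 0.1523]
eef_rot: [2.484, 1.923, 0.001]
force: [-1.0, 1.0, 5.0]
width: 0.006
grip_force: 2.7
time_s: 36.95
position: [0.4406, -0.0649, 0.1523]
eef_rot: [2.484, 1.923, 0.003]
force: [-3.7, 1.2, 16.0]
width: 0.004
grip_force: 7.9
```

Contact came at z = 0.1523, so the button head is fully home. Now the same probe on the finial; contact at about 0.211 if seated.

```bash

python3 -m jog '[[0,0,-0.03,0,0,0,0.0],[0,0,-0.07,0,0,0,0.0],[0,0,-0.1,0,0,0,0.0],[0,0,-0.1,0,0,0,0.0],[0.02,0,-0.1,0,0,0,0.0]]'
python3 -m jog '[[0.03,-0.001,0,0,0,0,0.0],[0.06,-0.002,0,0,0,0,0.0],[0.095,-0.002,0,0,0,0,0.0],[0.1235,-0.002,0,0,0,0,0.0],[0.1235,-0.002,0,0,0,0,0.0]]'
python3 -m jog '[[0,0,0.015,0,0,0,0.0],[0,0,0.025,0,0,0,0.0],[0,0,0.03,0,0,0,0.0],[0,0,0.03,0,0,0,0.0],[0,0,0.03,0,0,0,0.0]]'
```

```text
time_s: 37.37
position: [0.4455, -0.0485, 0.2531]
eef_rot: [2.486, 1.916, 0.006]
force: [0.0, -0.7, -0.6]
width: 0.007
grip_force: 0.0
time_s: 37.78
position: [0.4743, 0.0813, 0.2505]
eef_rot: [-2.475, -1.933, -0.003]
force: [-0.5, -0.3, 0.1]
width: 0.002
grip_force: 0.0
time_s: 38.2
position: [0.4733, 0.0739, 0.2206]
eef_rot: [-2.485, -1.922, 0.002]
force: [-0.3, 0.6, 0.5]
width: 0.007
grip_force: 0.0
```

```bash

python3 -m jog '[[0,0,0.003,0,0,0,0.0],[0,0,0.005,0,0,0,0.0],[0,0,0.005,0,0,0,0.0]]'
python3 -m jog '[[0,0,0.002,0,0,0,0.0],[0,0,0.003,0,0,0,0.0],[0,0,0.003,0,0,0,0.0]]'
python3 -m jog '[[0,0,0.001,0,0,0,0.0],[0,0,0.001,0,0,0,0.0],[0,0,0.001,0,0,0,0.0]]'
python3 -m jog '[[0,0,0.001,0,0,0,0.0],[0,0,0.001,0,0,0,0.0],[0,0,0.001,0,0,0,0.0]]'
```

```text
time_s: 38.45
position: [0.4736, 0.0744, 0.2159]
eef_rot: [-2.484, -1.923, -0.0]
force: [0.0, 0.8, -0.1]
width: 0.004
grip_force: 0.0
time_s: 38.7
position: [0.4735, 0.0746, 0.2128]
eef_rot: [-2.484, -1.923, 0.0]
force: [0.4, -0.5, -0.9]
width: 0.005
grip_force: 0.0
time_s: 38.95
position: [0.4736, 0.0746, 0.2119]
eef_rot: [-2.484, -1.923, 0.0]
force: [0.0, 0.3, -0.2]
width: 0.006
grip_force: 0.0
time_s: 39.2
position: [0.4737, 0.0746, 0.2111]
eef_rot: [2.484, 1.923, 0.0]
force: [-0.7, 0.1, 1.4]
width: 0.01
grip_force: 0.6
```

```bash

python3 -m jog '[[0,0,-0.03,0,0,0,0.0],[0,0,-0.06,0,0,0,0.0],[0.03,0,-0.09,0,0,0,0.0],[0.07,0,-0.1,0,0,0,0.0],[0.11,0,-0.1,0,0,0,0.0]]'
python3 -m jog '[[0.04,0,0,0,0,0,0.0],[0.08,0,0,0,0,0,0.0],[0.12,0,0,0,0,0,0.0],[0.16,0,0,0,0,0,0.0],[0.16,0,0,0,0,0,0.0]]'
python3 - <<'E'
from h import *
t=r.capture("top")["frame"][150:290,190:490];d=r.capture("scene")["frame"][150:220,255:355]
cv2.imwrite("pics/f.png",np.vstack([cv2.resize(t,(600,280),interpolation=2),cv2.copyMakeBorder(cv2.resize(d,(450,315),interpolation=2),0,0,0,150,0)]))
E
```

```text
time_s: 39.62
position: [0.5034, 0.1821, 0.3151]
eef_rot: [2.486, 1.919, 0.012]
force: [1.2, -0.8, -0.0]
width: 0.004
grip_force: 0.0
time_s: 40.03
position: [0.5394, 0.3463, 0.309]
eef_rot: [-2.471, -1.934, -0.002]
force: [-2.0, 1.5, -1.2]
width: 0.002
grip_force: 0.0
```

View pics/f.png

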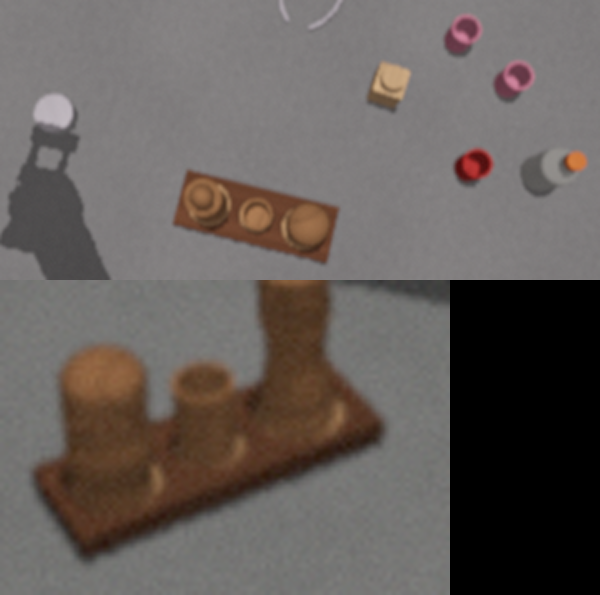

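Both mills and the cup stand upright and centred in their recesses with the heads on. The tin, offcut and bottle are where they were.

```bash
python3 -c "
from cell import r
print(r.hand_in())"
```

```text
the job is handed in; nothing more can be done
None
```

I handed the job in at about 40 s: the tall mill, cup and short mill stand upright in their recesses, both heads probed fully home, the bystanders look unmoved in the last picture, and the hand-in returned no verdict.

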